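# Trip the offcut-drawer catch of an arrow saw through its release hole

### The job

Open the saw's offcut drawer for emptying: take the release pin from the tool block, put it down the hole in the steel release plate on the saw's deck, feel for the hidden catch and press it down gently until the drawer springs out; a kilo's push is enough, and 3 kg on the pin, wedging in the hole included, bends the light catch. Then stand the pin back in a hole of the tool block, right down on its collar, and pull the drawer out all the way to its stop. Leave the other tools and things on the bench where they are.

Things in the scene. Friction and masses are not known exactly. Their poses are not given: they have to be found in the camera images.
- pin_mid (a point): the release pin, upright in one of the tool block's holes: straight round dark-steel handle, 18 mm across, flat top 35 mm above this point; its 24 mm collar's underside is 35 mm below, then a bright shank 6 mm across and 60 mm long with a blunt tip 95 mm below. This point is on the axis, half-way up handle and collar; z points up the handle. About 90 g
- pin_tip (a point): the lower end of the release pin's shank, on its axis
- rack: wooden tool block, 60 (x) by 210 (y) by 68 mm high; origin under its centre, z up. Three holes in its top, 9 mm across, chamfered 2 mm, 64 mm deep, at x = 0 and y = -70, 0, +70 mm in its frame. Each holds a tool on a 6 mm shank, collar or handle down on the block; which is where varies. A tool stands within 1.5 mm of its hole's axis
- saw: bench saw for arrow shafts, fixed: grey sheet-steel base 240 (x) by 280 (y) by 95 mm high, origin under its centre, front (drawer side) facing -x, z up. Motor, wheel guard and a 0.7 m aluminium rail along y stand on its rear half (all at x above +10 mm in its frame, up to 215 mm high); the front of the deck is free but for a low rocker switch
- plate_seat (a point): nominal middle of the bright steel release plate (70 by 64 by 3 mm) on the left front of the saw's deck, at its upper face, 98 mm above the bench; axes as the saw's. Its screws sit in slots: the plate, with the release hole in its centre (8.5 mm across, 1 mm chamfer), lies up to 4 mm off this point either way along y; along x it is true
- catch_high (a point): the highest place of the hidden catch's round head (24 mm across), 18 mm below plate_seat inside the saw. The head lies straight below the hole, 18 to 34 mm below the plate's upper face according to its setting. Pressing it down takes about 5 N at first, rising to 8 or 10 N (more if the pin rubs on the hole's rim); the catch lets go after about 6 mm and meets a solid stop after about 9.5 mm. It springs back when released
- drawer (a joint): how far the offcut drawer is out, in m: 0 shut (held by the catch), 0.09 fully out at its stop. When the catch is tripped its spring pushes it to about 0.03 to 0.04 in about a second, and it stays there; pulling it on takes 2 to 3 N. It moves along the saw's -x
- drawer_handle (a point): middle of the drawer's handle: a straight dark round bar along the saw's y, about 100 mm long and 11 mm thick, 35 mm in front of the drawer's front, 60 mm above the bench (35 mm below the deck); moves with the drawer
- nock_driver: bystander in the tool block: short fat pale wooden handle 30 mm across, 48 mm high; origin at its shank's tip
- scriber: bystander in the tool block: thin dark stem with a black ball of 26 mm on top; origin at its shank's tip
- brush: bystander: scrubbing brush lying on its bristles, 150 by 45 by 52 mm; origin under its centre
- glue: bystander: white bottle, 44 mm across, 120 mm high; origin under its centre
- calculator: bystander: desk calculator, 150 by 100 by 22 mm; origin under its centre
- jar: bystander: small clear jar with white lid, 56 mm across, 60 mm high; origin under its centre
- points_tray: bystander: low open tray of arrow points, 130 by 90 by 30 mm; origin under its centre
There are look-alikes about, which are no part of the job. Leave any blue or green look-alike of the part that bears pin_mid alone.

How it is judged:
On the way, in this order (a step that is already met when the one before it is completed fails the run):
1. the pin's tip is down the release hole, at least 8 mm below the plate's upper face, with the drawer still shut (z of pin_tip in the frame of plate_seat below -0.008 m and x of pin_tip in the frame of plate_seat between -0.006 and 0.006 m and y of pin_tip in the frame of plate_seat between -0.01 and 0.01 m and value of joint drawer below 0.008 m), for 0.05 s.
2. the drawer springs out by 15 mm while the pin is still down the hole (z of pin_tip in the frame of plate_seat below -0.008 m and x of pin_tip in the frame of plate_seat between -0.006 and 0.006 m and y of pin_tip in the frame of plate_seat between -0.01 and 0.01 m and value of joint drawer above 0.015 m), for 0.05 s.
At the end, for the whole second after the job is handed in: the drawer is out to its stop (at least 84 of 90 mm) and at rest, and the pin stands upright in a hole of the tool block, down on its collar (within 4 mm) (value of joint drawer above 0.084 m and velocity of joint drawer between -0.01 and 0.01 m/s and z of pin_tip in the frame of rack below 0.012 m and angle between pin_mid's own z axis and vertical below 0.08 rad and x of pin_tip in the frame of rack between -0.008 and 0.008 m and (y of pin_tip in the frame of rack between -0.078 and -0.062 m or y of pin_tip in the frame of rack between -0.008 and 0.008 m or y of pin_tip in the frame of rack between 0.062 and 0.078 m)); the robot touches nothing.
It fails at once if the pin pressed or wedged against the saw or its catch with more than 30 N (contact force between pin and saw above 30 N).
It fails at once if another tool or bystander moved by more than 40 mm (distance of any of nock_driver, scriber, brush, glue, calculator, jar, points_tray from where it was at the start of the episode above 0.04 m).
It also fails if it takes over 69 s, if anything falls off the work surface, if the arm or the gripper's body presses on something with over 40 N, if the wrist force passes 120 N, or if a joint passes its speed limit or range.

### The arm

A 6-joint arm with a two-finger parallel gripper is mounted at the origin on the work surface. World frame = base frame: x ahead of the robot, y to its left, z up, the work surface at z = 0. Lengths are in m, angles in rad, forces in N, time in s.
With the tool pointing down it reaches from about 0.225 to 0.725 m from the base axis. Payload 3.1 kg.
Tool frame: the origin (TCP) lies at the very end of the fingers, on their centre line; the grasp point (between the pads) lies manip.grip_depth behind it (manip.grip_depth is the distance from the TCP to the grasp point, in m); x points along the fingers, y is the direction in which the jaws open and shut, and the axes are right-handed (so a half turn about x gives the same grasp; the last joint's range is limited). The gripper opens to 85 mm and grips with 20 to 120 N. Pads are 22 mm wide; open, the fingers measure 114 mm over their backs; the gripper's body (76 mm by 85 mm) begins 54 mm behind the grasp point. The pads swing forward as they close: fully open they stand 13 mm farther back than shut.
Start: joints at [-1.304, 0.048, 0.099, 1.622, 0, 1.443], TCP at [0.202, -0.485, 0.231] pointing down, gripper open.
Joint ranges: [-2.91, 2.91], [-0.99, 1.94], [-1.21, 1.42], [-2.12, 2.29], [-1.49, 1.47], [-3.14, 3.14]. Speed limits (rad/s): [2.79, 2.79, 3.14, 3.14, 3.14, 3.14].

### API

Orientations are given as a rotation vector (axis times angle).
In Python, from cell import manip gives the robot as it stands.
- The arm moves only by the tool send_rows, never from a script. Its argument "targets" is a list of rows, each a list of 7 numbers: the shift along the tool's x, y, z in m, then the turn, a rotation vector about the tool's x, y, z in degrees, then the closure in counts, from 0 (fully open) to 255 (shut). A call has 1 to 12 rows; each row shifts and turns the commanded pose from where the row before left it, along the tool's axes as they then stand; what a row does not reach is not made up. A row lasts 1/10 s, in which the tool goes at most 50 mm and 8.59 degrees, less where a joint would pass 70% of its speed; a pose out of reach is approached as far as the arm can. A call with a gripper value outside its range is refused whole. The fingers move at their own pace and stop on an object; "newtons" is the grip in N (left out, the last holds). Time passes only in rows, so rows that do not move let the fingers close. It gives the time, the measured TCP pose, the force and the opening at its end, in the units of the state.
- manip.state(): the state, without advancing time (a new reading comes with each control period).
- manip.camera(name): name is "side" or "top"; returns the picture (400x640x3 uint8, red, green, blue); there is no depth.
- manip.camera_params(name): a dict with "K" (3x3 intrinsics, pixels), "xyz" and "orientation" of the camera in the world. Camera axes: x right, y up, looking along -z (the intrinsics and any distortion apply to the point x, -y, -z); pixel columns grow to the right and rows downward; lengths in m; the calibration is good to about 2 mm. A picture is of the moment at which its call begins. camera_params takes no time and is no camera call.
- manip.job_done(): hands the job in, once; it reports no verdict.
The state is a dict: "t": time; "joint_pos": joint angles; "dq": joint speeds; "effort": joint torques, N m; "tcp_pos": TCP position; "orientation": TCP orientation; "ft_force": force on the tool from outside, world axes, zero at the start; "ft_torque": the same for the moment, N m; "gripper_width": finger opening in m.
Only numpy, scipy, OpenCV 4.12 (cv2) and the standard library are available. Lean on these libraries where they do the work, as an engineer would, in place of code of your own. Each camera call takes 0.05 s, during which the arm holds its last target. There are 200 camera calls.

## Working session

There is one attempt and no reset: what is moved stays moved. The work goes in short steps, Python scripts to look and compute and a tool call to move; the robot and the scene stay as the last step left them, time stands still between calls to the robot, and variables do not carry over. Pictures are saved under pics/ and viewed, about 8 in all and at most 12, crops included, and the job is handed in when it is done.

Besides the shell and the picture viewer there is one more tool, called after "Call:" as a command line: name --pt "numbers of a row" for each row, then --argument value for the rest. send_rows: Moves the arm, as the interface text tells. Its arguments: {"type":"object","properties":{"targets":{"type":"array"},"newtons":{"type":"number"}},"required":["targets"]}

```bash
ls; mkdir -p pics; python3 - <<'E'
from cell import manip
import cv2,numpy as np
s=manip.state();print(s);print(manip.grip_depth)
for n in("side","top"):
    p=manip.camera_params(n);print(n,p)
    cv2.imwrite(f"pics/{n}0.png",manip.camera(n)[:,:,::-1])
E
```

```text
pics
{'t': 0.0, 'joint_pos': array([-1.30380351e+00,  4.87853302e-02,  9.75918425e-02,  1.62199760e+00,
        6.06511325e-06,  1.44300606e+00]), 'dq': array([ 0.000356  ,  0.00034541,  0.00106175,  0.0005792 , -0.00153899,
       -0.00119858]), 'effort': array([ 2.91214383e-04, -3.38787889e+01,  3.20012248e+01,  2.03381432e-02,
       -6.31498369e-05, -5.13660879e-06]), 'tcp_pos': array([ 0.20175167, -0.48402554,  0.23009617]), 'orientation': array([ 2.00553794,  0.40357569, -2.00586621]), 'ft_force': array([-0.32417765, -0.30002754, -0.31047983]), 'ft_torque': array([-0.00596168,  0.01078575, -0.04578851]), 'gripper_width': 0.08493090208370385}
0.0187
side {'K': array([[453.95539063,   0.        , 317.60491906],
       [  0.        , 453.95539063, 206.1462496 ],
       [  0.        ,   0.        ,   1.        ]]), 'xyz': array([0.10297697, 1.0086271 , 0.75605616]), 'orientation': array([ 0.29810805, -1.34282722, -2.40958859])}
top {'K': array([[396.11280204,   0.        , 315.75925851],
       [  0.        , 396.11280204, 204.03093798],
       [  0.        ,   0.        ,   1.        ]]), 'xyz': array([0.46790291, 0.01279683, 1.50768524]), 'orientation': array([ 0.04282236, -0.04112057, -1.56060084])}
```

View pics/top0.png

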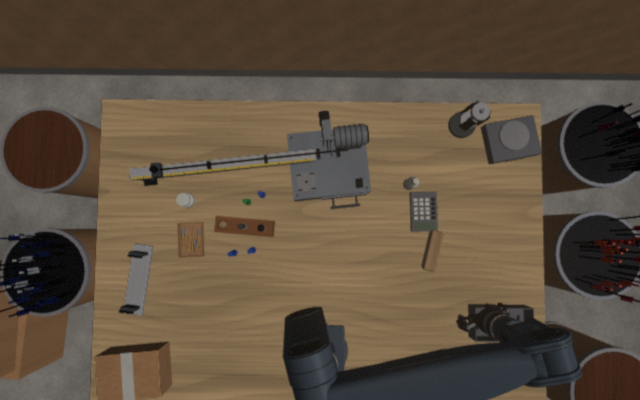

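View pics/side0.png

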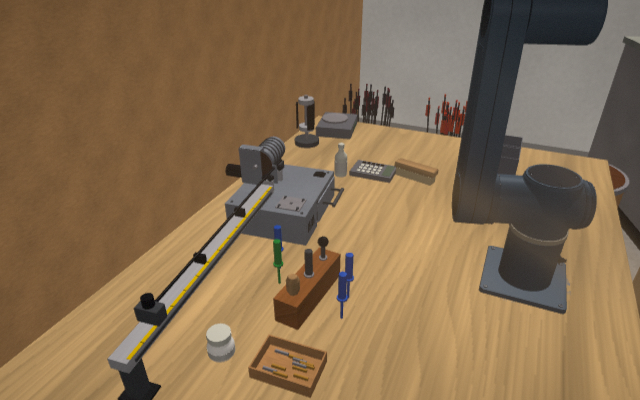

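Top: the rack is at (245,226), with nock driver (223,224), candidate pin (241,226) and scriber ball (261,228). Blue look-alikes are at (232,253) and (251,251); green/blue ones are at (247,202) and (261,195). The plate is at (306,181) and the drawer handle at (345,205). Next I enlarge both views.

```bash
cat > h.py <<'E'
from cell import manip
import cv2,numpy as np
from scipy.spatial.transform import Rotation as R
def cam(n):
    p=manip.camera_params(n);return p["K"],np.array(p["xyz"]),R.from_rotvec(p["orientation"]).as_matrix()
def ray(n,u,v):
    K,c,M=cam(n);d=np.linalg.inv(K)@[u,v,1];return c,M@(d*[1,-1,-1])
def atz(n,u,v,z):
    c,d=ray(n,u,v);return c+d*(z-c[2])/d[2]
def proj(n,P):
    K,c,M=cam(n);q=(M.T@(np.array(P)-c))*[1,-1,-1];q=K@q;return q[:2]/q[2]
def tri(a,b):
    (c1,d1),(c2,d2)=ray("top",*a),ray("side",*b)
    s=np.linalg.lstsq(np.c_[d1,-d2],c2-c1,rcond=None)[0];p,q=c1+s[0]*d1,c2+s[1]*d2
    return (p+q)/2,np.linalg.norm(p-q)
def crop(n,x0,y0,w,h,k,f):
    im=manip.camera(n)[y0:y0+h,x0:x0+w,::-1]
    cv2.imwrite(f,cv2.resize(im,None,fx=k,fy=k,interpolation=cv2.INTER_CUBIC))
E
python3 - <<'E'
from h import *
a=cv2.imread("pics/top0.png")[125:265,205:375];b=cv2.imread("pics/side0.png")[150:330,220:370]
a=cv2.resize(a,(680,560),interpolation=2);b=cv2.resize(b,(600,720),interpolation=2)
cv2.imwrite("pics/a.png",a);cv2.imwrite("pics/b.png",cv2.resize(b,(500,600)))
E
```

```text
(no output)
```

View pics/a.png

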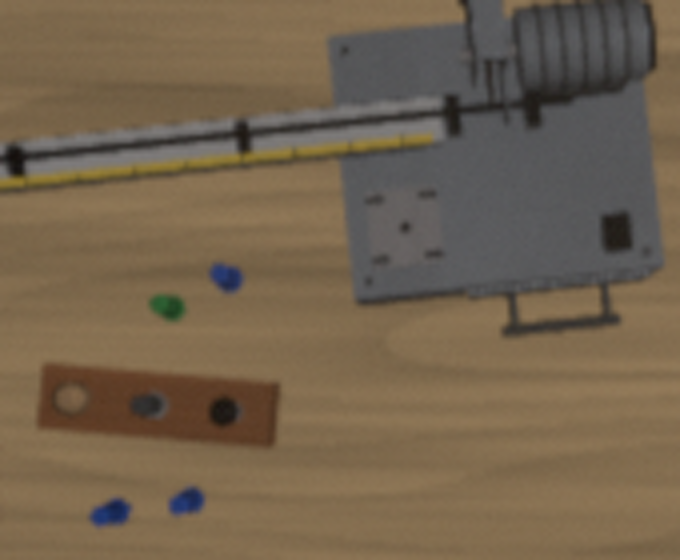

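View pics/b.png

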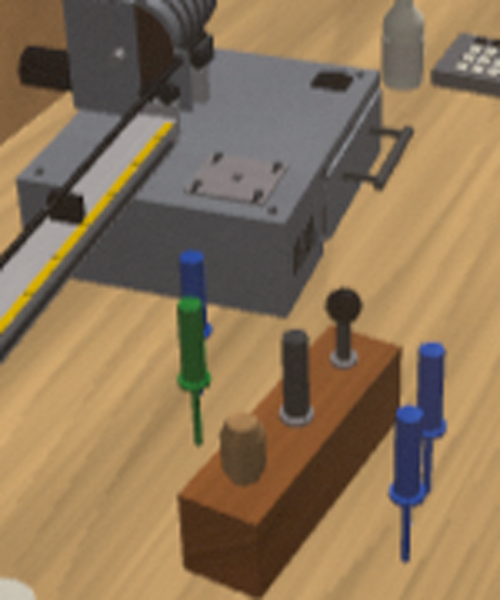

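Confirmed: the pin is the dark steel handle with bright collar in the block's middle hole (crop a: 148,404; crop b: 295,375). The nock driver (pale, fat) and the scriber (ball) are on either side of it. The coloured look-alikes stand clear beside the block. Now the positions.

```bash
python3 - <<'E'
from h import *
A=lambda x,y:((x+.5)/4-.5+205,(y+.5)/4-.5+125)
B=lambda x,y:((x+.5)/3.3333-.5+220,(y+.5)/3.3333-.5+150)
np.set_printoptions(precision=4,suppress=True)
rc=[atz("top",*A(*p),.068) for p in((41,364),(279,383),(272,447),(38,429))]
print("rack",rc,np.mean(rc,0),[np.linalg.norm(rc[i]-rc[i-1]) for i in range(4)])
print("pin top",atz("top",*A(141,405),.138),"collar",atz("top",*A(157,405),.070))
print("pin side top",atz("side",*B(295,335),.138),"collar",atz("side",*B(296,413),.070))
print("tri pin top",tri(A(141,405),B(295,335)))
print("hole top",atz("top",*A(405,227),.098),"side",atz("side",*B(237,177),.098),tri(A(405,227),B(237,177)))
pl=[atz("top",*A(*p),.098) for p in((366,192),(438,188),(443,262),(372,268))]
print("plate",np.mean(pl,0),[np.linalg.norm(pl[i]-pl[i-1]) for i in range(4)])
f=[atz("top",*A(*p),.095) for p in((330,37),(356,301),(662,268))];print("saw",f,np.linalg.norm(f[1]-f[0]),np.linalg.norm(f[2]-f[1]))
d=f[1]-f[2];y=np.degrees(np.arctan2(d[1],d[0]))-90;print("saw yaw",y)
d=rc[0]-rc[1];print("rack yaw",np.degrees(np.arctan2(d[1],d[0]))-90)
h=[atz("top",*A(*p),.06) for p in((508,331),(616,320))];print("handle",h,np.mean(h,0))
print("lookalike tops", [atz("top",*A(*p),.13) for p in((104,515),(180,504),(160,305),(220,272))])
s=manip.state();print(R.from_rotvec(s["orientation"]).as_matrix())
E
```

```text
rack [array([0.4992, 0.381 , 0.068 ]), array([0.4841, 0.1645, 0.068 ]), array([0.4261, 0.1699, 0.068 ]), array([0.4403, 0.3823, 0.068 ])] [0.4624 0.2744 0.068 ] [np.float64(0.05895966274161999), np.float64(0.21707302453893915), np.float64(0.058254295910908166), np.float64(0.21290729214476337)]
pin top [0.4632 0.2759 0.138 ] collar [0.4631 0.2745 0.07  ]
pin side top [0.4619 0.2768 0.138 ] collar [0.4624 0.2769 0.07  ]
tri pin top (array([0.4628, 0.2759, 0.1371]), np.float64(0.0008236656330264025))
hole top [0.6242 0.0508 0.098 ] side [0.6232 0.0517 0.098 ] (array([0.624 , 0.0507, 0.0973]), np.float64(0.0004682040868723583))
plate [0.6238 0.051  0.098 ] [np.float64(0.06844233649001473), np.float64(0.06452603546235236), np.float64(0.06659355610142052), np.float64(0.0635947158140699)]
saw [array([0.7959, 0.1204, 0.095 ]), array([0.5577, 0.0939, 0.095 ]), array([ 0.5899, -0.1793,  0.095 ])] 0.2396866277624866 0.27516300124448323
saw yaw 6.728241454259702
rack yaw -3.99682206619687
handle [array([ 0.5338, -0.0434,  0.06  ]), array([ 0.5448, -0.1421,  0.06  ])] [ 0.5393 -0.0928  0.06  ]
lookalike tops [array([0.3678, 0.3076, 0.13  ]), array([0.3779, 0.242 , 0.13  ]), array([0.5503, 0.2627, 0.13  ]), array([0.5796, 0.2109, 0.13  ])]
[[-0.0005  0.3846 -0.9231]
 [ 0.0021 -0.9231 -0.3846]
 [-1.     -0.0021 -0.0003]]
```

Call:
send_rows --pt "0 0 0 -7.925 0 0 0" --pt "0 0 0 -7.925 0 0 0" --pt "0 0 0 -7.925 0 0 0" --pt "0 0 0 -7.925 0 0 0" --pt "0 0 0 -7.925 0 0 0" --pt "0 0 0 -7.925 0 0 0" --pt "0 0 0 -7.925 0 0 0" --pt "0 0 0 -7.925 0 0 0" --newtons 50

```text
t: 0.9
tcp_pos: [0.2018, -0.4843, 0.2306]
orientation: [1.257, 1.18, -1.256]
ft_force: [-0.2, 0.4, -0.7]
gripper_width: 0.0854
```

Call:
send_rows --pt "0 0.0122 -0.0457 0 0 0 0" --pt "0 0.0122 -0.0457 0 0 0 0" --pt "0 0.0122 -0.0457 0 0 0 0" --pt "0 0.0122 -0.0457 0 0 0 0" --pt "0 0.0122 -0.0457 0 0 0 0" --pt "0 0.0122 -0.0457 0 0 0 0" --pt "0 0.0122 -0.0457 0 0 0 0" --pt "0 0.0122 -0.0457 0 0 0 0" --pt "0 0.0122 -0.0457 0 0 0 0" --pt "0 0.0122 -0.0457 0 0 0 0" --pt "0 0.0122 -0.0457 0 0 0 0" --pt "0 0 0 0 0 0 0"

```text
t: 2.1
tcp_pos: [0.371, 0.013, 0.2308]
orientation: [1.254, 1.183, -1.251]
ft_force: [1.1, -0.3, -0.5]
gripper_width: 0.0856
```

Call:
send_rows --pt "0 0.01223 -0.0448 0 0 0 0" --pt "0 0.01223 -0.0448 0 0 0 0" --pt "0 0.01223 -0.0448 0 0 0 0" --pt "0 0.01223 -0.0448 0 0 0 0" --pt "0 0.01223 -0.0448 0 0 0 0" --pt "0 0.01223 -0.0448 0 0 0 0" --pt "0.03 0 0 0 0 0 0" --pt "0.03 0 0 0 0 0 0" --pt "0.02 0 0 0 0 0 0" --pt "0 0 0 0 0 0 0" --pt "0 0 0 0 0 0 0"

```text
t: 3.2
tcp_pos: [0.4624, 0.2697, 0.151]
orientation: [1.26, 1.175, -1.262]
ft_force: [0.4, -0.2, 0.5]
gripper_width: 0.0854
```

```bash
python3 - <<'E'
from h import *
print(R.from_rotvec(manip.state()["orientation"]).as_matrix().round(4),manip.state()["joint_pos"])
a=manip.camera("top")[190:270,190:310,::-1];b=manip.camera("side")[210:330,250:400,::-1]
a=cv2.resize(a,(600,400),interpolation=2)
cv2.imwrite("pics/c.png",np.vstack([a,np.zeros((0,600,3),np.uint8)]))
E
```

```text
[[-1.300e-03  9.975e-01 -7.040e-02]
 [-8.000e-04 -7.040e-02 -9.975e-01]
 [-1.000e+00 -1.300e-03  9.000e-04]] [ 4.02802792e-01  7.30606953e-02 -3.39386219e-02  1.46531386e+00
 -2.14545328e-04  2.04402018e+00]
```

Call:
send_rows --pt "0 0.0005 -0.0063 0 0 0 0" --pt "0.02 0 0 0 0 0 0" --pt "0.02 0 0 0 0 0 0" --pt "0.015 0 0 0 0 0 0" --pt "0 0 0 0 0 0 0" --pt "0 0 0 0 0 0 0" --pt "0 0 0 0 0 0 150" --pt "0 0 0 0 0 0 150" --pt "0 0 0 0 0 0 150" --pt "0 0 0 0 0 0 150"

```text
t: 4.3
tcp_pos: [0.4638, 0.277, 0.0969]
orientation: [1.261, 1.175, -1.259]
ft_force: [0.7, -0.5, 1.6]
gripper_width: 0.0349
```

Call:
send_rows --pt "0 0 0 0 0 0 255" --pt "0 0 0 0 0 0 255" --pt "0 0 0 0 0 0 255" --pt "0 0 0 0 0 0 255" --pt "0 0 0 0 0 0 255" --pt "0 0 0 0 0 0 255" --pt "0 0 0 0 0 0 255" --newtons 50

```text
t: 5.0
tcp_pos: [0.4636, 0.2769, 0.0966]
orientation: [1.26, 1.175, -1.26]
ft_force: [-0.9, -0.4, 3.0]
gripper_width: 0.0169
```

Call:
send_rows --pt "-0.02 0 0 0 0 0 255" --pt "-0.04 0 0 0 0 0 255" --pt "-0.04 0 0 0 0 0 255" --pt "-0.04 0 0 0 0 0 255" --pt "0 0.02513 0.03057 0 0 0 255" --pt "0 0.02513 0.03057 0 0 0 255" --pt "0 0.02513 0.03057 0 0 0 255" --pt "0 0.02513 0.03057 0 0 0 255" --pt "0 0.02513 0.03057 0 0 0 255" --pt "0 0.02513 0.03057 0 0 0 255" --pt "0 0.02513 0.03057 0 0 0 255" --pt "0 0 0 0 0 0 255"

```text
t: 6.2
tcp_pos: [0.626, 0.0464, 0.2336]
orientation: [1.262, 1.172, -1.267]
ft_force: [-0.3, 1.5, -1.4]
gripper_width: 0.0166
```

Call:
send_rows --pt "0.015 0 0 0 0 0 255" --pt "0 0 0 0 0 0 255" --pt "0 0 0 0 0 0 255"

```text
t: 6.5
tcp_pos: [0.6232, 0.0517, 0.2203]
orientation: [1.259, 1.178, -1.262]
ft_force: [0.1, -0.2, -0.3]
gripper_width: 0.0167
```

```bash
python3 - <<'E'
from h import *
print(manip.state()["tcp_pos"])
a=manip.camera("top")[150:210,270:350,::-1];b=manip.camera("side")[130:230,220:360,::-1]
cv2.imwrite("pics/d.png",cv2.resize(b,None,fx=5.6,fy=5.6,interpolation=2))
cv2.imwrite("pics/e.png",cv2.resize(a,None,fx=6,fy=6,interpolation=2))
E
```

```text
[0.62321787 0.05170323 0.22034044]
```

View pics/d.png

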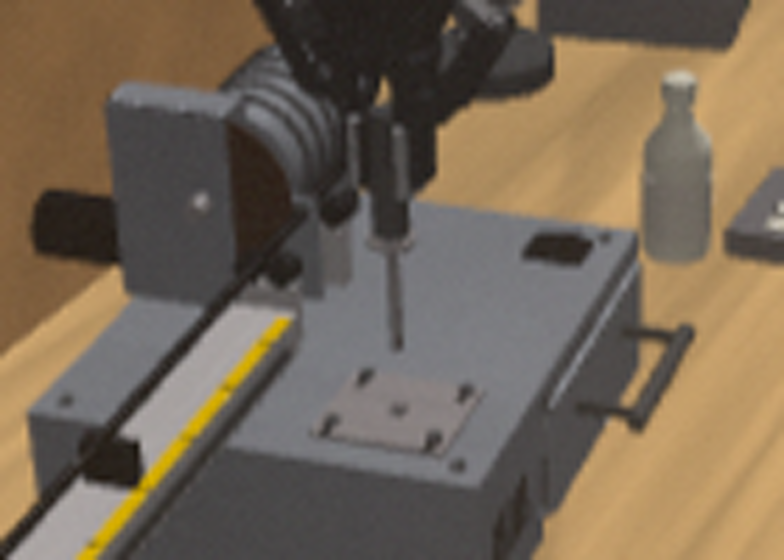

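Side crop: pin shank from (390,245) to the tip at (397,349); hole at (400,409), right under the tip. I compute the offset.

```bash
python3 - <<'E'
from h import *
np.set_printoptions(precision=4,suppress=True)
b=cv2.cvtColor(cv2.imread("pics/d.png"),6)
B=lambda x,y:((x+.5)/5.6-.5+220,(y+.5)/5.6-.5+130)
I=lambda P:((proj("side",P)-[220,130]+.5)*5.6-.5)
t=manip.state()["tcp_pos"];z=t[2]-.0886
print("tip",atz("side",*B(397.5,350),z),"collar",atz("side",*B(390,243),z+.06),"hole",atz("side",*B(400,409),.098))
print("expect tip px",I([*t[:2],z]),"collar",I([*t[:2],z+.06]),"hole px from top meas",I([.6242,.0508,.098]))
for y in(270,290,310,330,344):
    r=b[y,375:420].astype(int);m=np.where(r<r.max()-0.5*(r.max()-r.min()))[0]+375;print(y,m.min(),m.max(),m.mean())
r=b[400:420,388:412].astype(float);w=np.clip(r.mean()-r,0,None);w[w<15]=0
yy,xx=np.mgrid[400:420,388:412];print("hole c",(w*xx).sum()/w.sum(),(w*yy).sum()/w.sum())
E
```

```text
tip [0.6219 0.0526 0.1332] collar [0.6223 0.0545 0.1932] hole [0.6228 0.0508 0.098 ]
expect tip px [394.5473 348.4643] collar [389.7243 240.0186] hole px from top meas [397.6297 408.3978]
270 387 398 392.5
290 387 401 394.0
310 389 402 395.5
330 390 402 396.0
344 392 403 397.5
hole c 398.40126497791056 410.32978419095446
```

View pics/e.png

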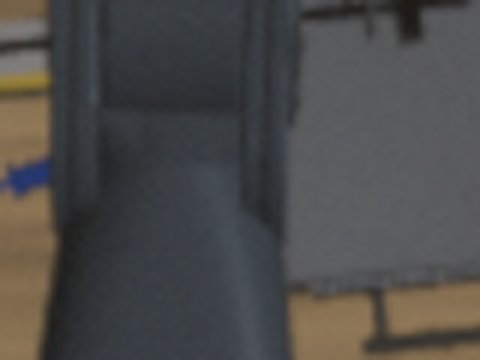

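Measured offsets agree to about 1 mm, so I correct (+1.1, -0.9) mm and approach.

Call:
send_rows --pt "0 0.0012 0.0008 0 0 0 255" --pt "0.012 0 0 0 0 0 255" --pt "0.012 0 0 0 0 0 255" --pt "0 0 0 0 0 0 255" --pt "0 0 0 0 0 0 255"

```text
t: 7.1
tcp_pos: [0.6244, 0.0504, 0.1959]
orientation: [1.259, 1.177, -1.262]
ft_force: [0.0, 0.5, -1.0]
gripper_width: 0.0169
```

```bash
python3 - <<'E'
from h import *
print(manip.state()["tcp_pos"],manip.state()["ft_force"])
b=manip.camera("side")[165:225,260:330,::-1]
cv2.imwrite("pics/f.png",cv2.resize(b,None,fx=8,fy=8,interpolation=2))
t=manip.state()["tcp_pos"];print((proj("side",[*t[:2],t[2]-.0886])-[260,165]+.5)*8-.5)
E
```

```text
[0.62442997 0.05037416 0.1959228 ] [ 0.01987968  0.52695026 -1.03536011]
[246.04409666 277.73971714]
```

View pics/f.png

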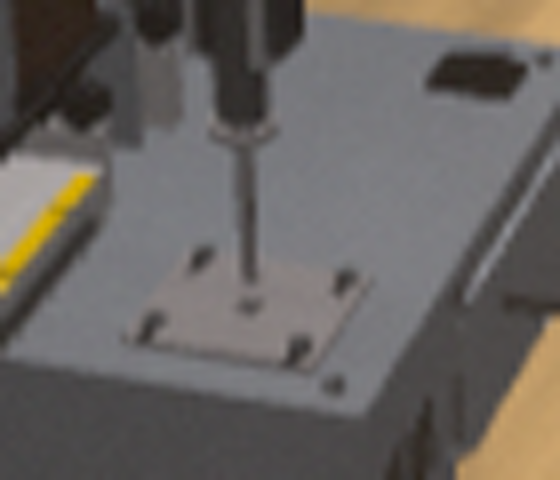

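The tip is at (250,283), 9 mm above the hole at (249,306), and the two line up within about 0.5 mm. Inserting.

Call:
send_rows --pt "0.004 0.0003 0 0 0 0 255" --pt "0.004 0 0 0 0 0 255" --pt "0.002 0 0 0 0 0 255" --pt "0.001 0 0 0 0 0 255" --pt "0 0 0 0 0 0 255"

```text
t: 7.65
tcp_pos: [0.6254, 0.0503, 0.1861]
orientation: [1.26, 1.176, -1.261]
ft_force: [-0.3, 0.2, -0.5]
gripper_width: 0.0169
```

Call:
send_rows --pt "0.001 0 0 0 0 0 255" --pt "0 0 0 0 0 0 255" --pt "0 0 0 0 0 0 255"

```text
t: 7.95
tcp_pos: [0.6256, 0.0503, 0.1854]
orientation: [1.26, 1.175, -1.26]
ft_force: [-0.3, -0.8, -1.5]
gripper_width: 0.0168
```

Call:
send_rows --pt "0.001 0 0 0 0 0 255" --pt "0.001 0 0 0 0 0 255" --pt "0.001 0 0 0 0 0 255" --pt "0 0 0 0 0 0 255"

```text
t: 8.35
tcp_pos: [0.6254, 0.0503, 0.182]
orientation: [1.26, 1.176, -1.261]
ft_force: [0.1, 0.1, -1.0]
gripper_width: 0.0165
```

Call:
send_rows --pt "0.001 0 0 0 0 0 255" --pt "0.001 0 0 0 0 0 255" --pt "0 0 0 0 0 0 255"

```text
t: 8.65
tcp_pos: [0.6254, 0.0503, 0.1801]
orientation: [1.26, 1.176, -1.26]
ft_force: [0.1, -0.1, -1.0]
gripper_width: 0.0167
```

Call:
send_rows --pt "0.0015 0 0 0 0 0 255" --pt "0.0015 0 0 0 0 0 255" --pt "0.0015 0 0 0 0 0 255" --pt "0.0015 0 0 0 0 0 255" --pt "0.0015 0 0 0 0 0 255" --pt "0.0015 0 0 0 0 0 255" --pt "0 0 0 0 0 0 255"

```text
t: 9.35
tcp_pos: [0.6254, 0.0503, 0.1709]
orientation: [1.26, 1.176, -1.261]
ft_force: [0.0, -0.0, -0.6]
gripper_width: 0.0168
```

Call:
send_rows --pt "0.001 0 0 0 0 0 255" --pt "0.001 0 0 0 0 0 255" --pt "0.001 0 0 0 0 0 255" --pt "0 0 0 0 0 0 255"

```text
t: 9.75
tcp_pos: [0.6254, 0.0503, 0.1681]
orientation: [1.26, 1.176, -1.26]
ft_force: [0.4, 0.4, -1.2]
gripper_width: 0.017
```

Call:
send_rows --pt "0.001 0 0 0 0 0 255" --pt "0.001 0 0 0 0 0 255" --pt "0.001 0 0 0 0 0 255" --pt "0 0 0 0 0 0 255"

```text
t: 10.15
tcp_pos: [0.6254, 0.0503, 0.165]
orientation: [1.26, 1.176, -1.261]
ft_force: [0.3, -0.1, -0.5]
gripper_width: 0.0173
```

Call:
send_rows --pt "0.001 0 0 0 0 0 255" --pt "0.001 0 0 0 0 0 255" --pt "0.001 0 0 0 0 0 255" --pt "0 0 0 0 0 0 255"

```text
t: 10.55
tcp_pos: [0.6254, 0.0503, 0.162]
orientation: [1.26, 1.176, -1.26]
ft_force: [-0.9, -0.1, -1.1]
gripper_width: 0.017
```

Call:
send_rows --pt "0.001 0 0 0 0 0 255" --pt "0.001 0 0 0 0 0 255" --pt "0 0 0 0 0 0 255"

```text
t: 10.85
tcp_pos: [0.6254, 0.0503, 0.1601]
orientation: [1.26, 1.176, -1.26]
ft_force: [-0.5, 0.2, -0.6]
gripper_width: 0.017
```

Call:
send_rows --pt "0.001 0 0 0 0 0 255" --pt "0.001 0 0 0 0 0 255" --pt "0 0 0 0 0 0 255"

```text
t: 11.15
tcp_pos: [0.6254, 0.0503, 0.1581]
orientation: [1.26, 1.176, -1.26]
ft_force: [0.1, -0.2, -1.0]
gripper_width: 0.0168
```

Call:
send_rows --pt "0.001 0 0 0 0 0 255" --pt "0.001 0 0 0 0 0 255" --pt "0 0 0 0 0 0 255"

```text
t: 11.45
tcp_pos: [0.6256, 0.0503, 0.1565]
orientation: [1.26, 1.175, -1.26]
ft_force: [1.2, 0.2, -0.4]
gripper_width: 0.0167
```

Call:
send_rows --pt "0.001 0 0 0 0 0 255" --pt "0.001 0 0 0 0 0 255" --pt "0 0 0 0 0 0 255"

```text
t: 11.75
tcp_pos: [0.6258, 0.0503, 0.1555]
orientation: [1.261, 1.174, -1.259]
ft_force: [-1.3, 0.2, 4.8]
gripper_width: 0.0168
```

Call:
send_rows --pt "0.001 0 0 0 0 0 255" --pt "0.001 0 0 0 0 0 255" --pt "0 0 0 0 0 0 255"

```text
t: 12.05
tcp_pos: [0.6258, 0.0502, 0.1536]
orientation: [1.261, 1.174, -1.259]
ft_force: [-0.5, 1.0, 5.6]
gripper_width: 0.0168
```

Contact was felt at TCP z≈0.156. Pressing on gently.

Call:
send_rows --pt "0.001 0 0 0 0 0 255" --pt "0.001 0 0 0 0 0 255" --pt "0 0 0 0 0 0 255"

```text
t: 12.35
tcp_pos: [0.6259, 0.0502, 0.1518]
orientation: [1.261, 1.174, -1.259]
ft_force: [-1.8, -0.3, 5.3]
gripper_width: 0.0168
```

Call:
send_rows --pt "0.001 0 0 0 0 0 255" --pt "0 0 0 0 0 0 255"

```text
t: 12.55
tcp_pos: [0.6259, 0.0501, 0.151]
orientation: [1.261, 1.174, -1.259]
ft_force: [-1.5, -0.8, 7.0]
gripper_width: 0.0171
```

Call:
send_rows --pt "0.001 0 0 0 0 0 255" --pt "0 0 0 0 0 0 255" --pt "0 0 0 0 0 0 255"

```text
t: 12.85
tcp_pos: [0.6259, 0.05, 0.1498]
orientation: [1.261, 1.174, -1.259]
ft_force: [-1.6, -0.9, 5.2]
gripper_width: 0.0169
```

```bash
python3 - <<'E'
from h import *
s=manip.state();print(s["tcp_pos"],s["ft_force"])
b=manip.camera("side");cv2.imwrite("pics/g.png",cv2.resize(b[140:230,240:350,::-1],None,fx=5,fy=5,interpolation=2))
# compare drawer handle region with start
a=cv2.imread("pics/side0.png")[:,:,::-1]
print(np.abs(b.astype(int)-a)[180:230,315:345].mean())
t=manip.camera("top");o=cv2.imread("pics/top0.png")[:,:,::-1]
print(np.abs(t.astype(int)-o)[198:225,325:365].mean())
for f in (o,t):
    g=f[195:225,340:347].mean((1,2));print(g.astype(int))
E
```

```text
[0.62593932 0.04997836 0.14981481] [-1.64429915 -0.94584631  5.2321432 ]
10.622444444444444
8.526543209876543
[ 79  76  79  99 104 107 109 111 109  93  64  54  66  90 103 105 105 105
 106 108 111 112 108 102 103 108 113 116 115 114]
[ 59  61  78  79  84 104 111 114 114 115 113  94  64  54  67  92 106 108
 109 111 113 114 110 105 105 112 116 118 118 116]
```

The handle has already moved by 2 rows (about 7 mm), so the drawer is springing out. I hold and look again.

Call:
send_rows --pt "0 0 0 0 0 0 255" --pt "0 0 0 0 0 0 255" --pt "0 0 0 0 0 0 255" --pt "0 0 0 0 0 0 255" --pt "0 0 0 0 0 0 255" --pt "0 0 0 0 0 0 255" --pt "0 0 0 0 0 0 255" --pt "0 0 0 0 0 0 255" --pt "0 0 0 0 0 0 255" --pt "0 0 0 0 0 0 255"

```text
t: 13.95
tcp_pos: [0.6259, 0.05, 0.1501]
orientation: [1.261, 1.174, -1.259]
ft_force: [-0.9, -0.3, 5.7]
gripper_width: 0.0168
```

```bash
python3 - <<'E'
from h import *
s=manip.state();print(s["tcp_pos"],s["ft_force"])
t=manip.camera("top");cv2.imwrite("pics/h.png",t[:,:,::-1])
for c in (335,340,347,352):print(c,195+np.argmin(t[202:225,c:c+2].mean((1,2)))+7)
E
```

```text
[0.6259363  0.05002641 0.15011637] [-0.88025163 -0.29042458  5.71191967]
335 217
340 202
347 216
352 202
```

The drawer is out about 36 mm (handle row 205 to 216). I withdraw the pin and go back over the middle hole.

Call:
send_rows --pt "-0.01 0 0 0 0 0 255" --pt "-0.02 0 0 0 0 0 255" --pt "-0.03 0 0 0 0 0 255" --pt "-0.03 0 0 0 0 0 255" --pt "0 -0.02541 -0.0307 0 0 0 255" --pt "0 -0.02541 -0.0307 0 0 0 255" --pt "0 -0.02541 -0.0307 0 0 0 255" --pt "0 -0.02541 -0.0307 0 0 0 255" --pt "0 -0.02541 -0.0307 0 0 0 255" --pt "0 -0.02541 -0.0307 0 0 0 255" --pt "0 -0.02541 -0.0307 0 0 0 255" --pt "0 0 0 0 0 0 255"

```text
t: 15.2
tcp_pos: [0.4599, 0.2806, 0.2382]
orientation: [1.256, 1.181, -1.257]
ft_force: [0.6, -0.7, -0.8]
gripper_width: 0.0169
```

Call:
send_rows --pt "0.02 0 0 0 0 0 255" --pt "0.02 0 0 0 0 0 255" --pt "0.01 0 0 0 0 0 255" --pt "0 0 0 0 0 0 255" --pt "0 0 0 0 0 0 255"

```text
t: 15.7
tcp_pos: [0.4633, 0.2767, 0.1885]
orientation: [1.26, 1.175, -1.261]
ft_force: [0.3, 0.6, -0.5]
gripper_width: 0.0169
```

```bash
python3 - <<'E'
from h import *
s=manip.state();t=s["tcp_pos"];print(t,s["ft_force"])
b=manip.camera("side")[215:315,260:360,::-1]
cv2.imwrite("pics/i.png",cv2.resize(b,None,fx=6,fy=6,interpolation=2))
f=lambda P:(proj("side",P)-[260,215]+.5)*6-.5
print(f([*t[:2],t[2]-.0886]),f([.4636,.2769,.068]))
E
```

```text
[0.46329171 0.27665441 0.18845379] [ 0.34981601  0.56161294 -0.46584196]
[290.03629276 292.29930968] [290.51923272 357.01631313]
```

View pics/i.png

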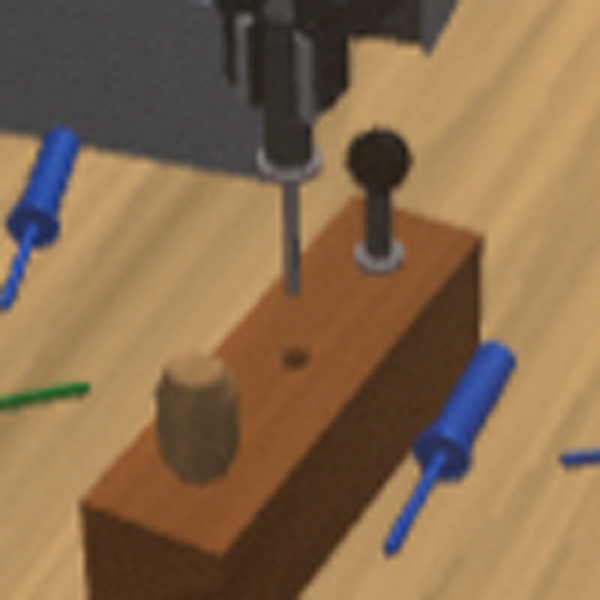

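Tip at (292,294), hole at (295,358), so I shift 0.8 mm to the image right and lower. The coloured look-alikes now lie on the bench. I leave them alone.

Call:
send_rows --pt "0 -0.0007 0.0004 0 0 0 255" --pt "0.015 0 0 0 0 0 255" --pt "0.01 0 0 0 0 0 255" --pt "0.004 0 0 0 0 0 255" --pt "0.003 0 0 0 0 0 255" --pt "0.003 0 0 0 0 0 255" --pt "0 0 0 0 0 0 255"

```text
t: 16.45
tcp_pos: [0.4621, 0.2766, 0.1528]
orientation: [1.26, 1.176, -1.261]
ft_force: [0.2, 0.1, -1.9]
gripper_width: 0.0167
```

Call:
send_rows --pt "0.003 0 0 0 0 0 255" --pt "0.003 0 0 0 0 0 255" --pt "0.003 0 0 0 0 0 255" --pt "0 0 0 0 0 0 255"

```text
t: 16.85
tcp_pos: [0.462, 0.2765, 0.1436]
orientation: [1.259, 1.176, -1.261]
ft_force: [0.3, 0.1, -1.5]
gripper_width: 0.0166
```

Call:
send_rows --pt "0.007 0 0 0 0 0 255" --pt "0.007 0 0 0 0 0 255" --pt "0.007 0 0 0 0 0 255" --pt "0.007 0 0 0 0 0 255" --pt "0.007 0 0 0 0 0 255" --pt "0.005 0 0 0 0 0 255" --pt "0.003 0 0 0 0 0 255" --pt "0 0 0 0 0 0 255" --pt "0 0 0 0 0 0 255"

```text
t: 17.75
tcp_pos: [0.4624, 0.2767, 0.1015]
orientation: [1.26, 1.175, -1.26]
ft_force: [-0.2, 0.4, -0.0]
gripper_width: 0.0169
```

Call:
send_rows --pt "0.002 0 0 0 0 0 255" --pt "0.001 0 0 0 0 0 255" --pt "0 0 0 0 0 0 255" --pt "0 0 0 0 0 0 255"

```text
t: 18.15
tcp_pos: [0.4623, 0.2767, 0.0984]
orientation: [1.26, 1.176, -1.26]
ft_force: [-0.1, 0.5, -0.8]
gripper_width: 0.0164
```

Call:
send_rows --pt "0.001 0 0 0 0 0 255" --pt "0.0005 0 0 0 0 0 255" --pt "0 0 0 0 0 0 255"

```text
t: 18.45
tcp_pos: [0.4622, 0.2766, 0.0967]
orientation: [1.26, 1.176, -1.26]
ft_force: [-0.1, -0.2, 0.2]
gripper_width: 0.0169
```

Call:
send_rows --pt "0 0 0 0 0 0 150" --pt "0 0 0 0 0 0 100" --pt "0 0 0 0 0 0 60" --pt "0 0 0 0 0 0 60" --pt "0 0 0 0 0 0 60" --pt "0 0 0 0 0 0 60"

```text
t: 19.05
tcp_pos: [0.4623, 0.2767, 0.0969]
orientation: [1.26, 1.176, -1.26]
ft_force: [0.2, 0.2, 0.3]
gripper_width: 0.065
```

Call:
send_rows --pt "-0.02 0 0 0 0 0 60" --pt "-0.03 0 0 0 0 0 60" --pt "-0.04 0 0 0 0 0 60" --pt "-0.04 0 0 0 0 0 60" --pt "0 0 0.04 0 0 0 60" --pt "0 0 0.04 0 0 0 60" --pt "0 0 0.04 0 0 0 60" --pt "0 0 0.04 0 0 0 60" --pt "0 0 0 0 0 0 60" --pt "0 0 0 0 0 0 60"

```text
t: 20.05
tcp_pos: [0.4513, 0.1165, 0.227]
orientation: [1.263, 1.175, -1.261]
ft_force: [0.3, 0.2, 0.1]
gripper_width: 0.0654
```

```bash
python3 - <<'E'
from h import *
s=manip.state();t=s["tcp_pos"];print(t,s["gripper_width"])
b=manip.camera("side")[150:330,220:370,::-1];a=manip.camera("top")[165:265,205:375,::-1]
A=cv2.resize(a,None,fx=4,fy=4,interpolation=2);A=A[:, :480]
b=cv2.resize(b,None,fx=2,fy=2,interpolation=2)
c=np.zeros((400,790,3),np.uint8);c[:,:480]=A;c[:360,485:785]=b
cv2.imwrite("pics/j.png",c);cv2.imwrite("pics/jt.png",manip.camera("top")[:,:,::-1])
E
```

```text
[0.45131548 0.11652182 0.22699172] 0.06537532171544087
```

View pics/j.png

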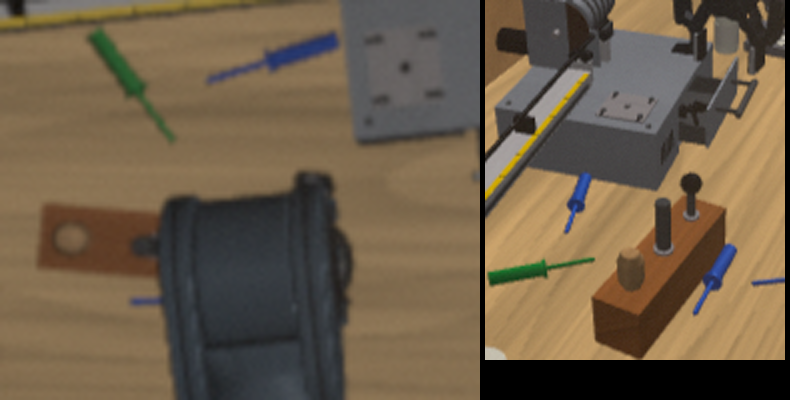

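The pin is back on its collar, looking just as at the start. Next I locate the handle.

```bash
python3 - <<'E'
from h import *
np.set_printoptions(precision=4,suppress=True)
for n in("h","jt"):
    g=cv2.cvtColor(cv2.imread(f"pics/{n}.png"),6).astype(float)
    for c in range(328,366,3):
        r=g[208:224,c];i=np.argmin(r);w=np.clip(r.max()-30-r,0,None)
        print(n,c,208+i,r[i],atz("top",c,208+(w*np.arange(16)).sum()/max(w.sum(),1e-9),.06)[:2])
E
```

```text
h 328 208 80.0 [ 0.5305 -0.0302]
h 331 218 80.0 [ 0.5081 -0.0413]
h 334 217 50.0 [ 0.5118 -0.0523]
h 337 217 54.0 [ 0.5    -0.0633]
h 340 217 56.0 [ 0.499  -0.0743]
h 343 217 55.0 [ 0.5002 -0.0852]
h 346 216 54.0 [ 0.5023 -0.0962]
h 349 216 56.0 [ 0.5032 -0.1071]
h 352 216 54.0 [ 0.5047 -0.1181]
h 355 215 54.0 [ 0.5067 -0.129 ]
h 358 214 53.0 [ 0.5149 -0.14  ]
h 361 215 92.0 [ 0.5078 -0.151 ]
h 364 218 112.0 [ 0.5326 -0.1618]
jt 328 209 86.0 [ 0.529  -0.0302]
jt 331 208 79.0 [ 0.5169 -0.0413]
jt 334 217 50.0 [ 0.5104 -0.0523]
jt 337 217 58.0 [ 0.4996 -0.0633]
jt 340 217 53.0 [ 0.5001 -0.0743]
jt 343 217 54.0 [ 0.4993 -0.0852]
jt 346 217 57.0 [ 0.5003 -0.0962]
jt 349 216 56.0 [ 0.5022 -0.1071]
jt 352 216 56.0 [ 0.5034 -0.1181]
jt 355 216 58.0 [ 0.5049 -0.129 ]
jt 358 214 57.0 [ 0.515 -0.14 ]
jt 361 215 90.0 [ 0.5069 -0.151 ]
jt 364 210 111.0 [ 0.5326 -0.1618]
```

Call:
send_rows --pt "0 0 0 -5.35 0 0 177" --pt "0 0 0 -5.35 0 0 177" --pt "0 0.005 0.0435 0 0 0 177" --pt "0 0.005 0.0435 0 0 0 177" --pt "0 0.005 0.0435 0 0 0 177" --pt "0 0.005 0.0435 0 0 0 177" --pt "0 0.005 0.0435 0 0 0 177" --pt "0.04 0 0 0 0 0 177" --pt "0.04 0 0 0 0 0 177" --pt "0.02 0 0 0 0 0 177" --pt "0 0 0 0 0 0 177" --pt "0 0 0 0 0 0 177" --newtons 25

```text
t: 21.4
tcp_pos: [0.5017, -0.095, 0.1269]
orientation: [1.121, 1.264, -1.121]
ft_force: [0.6, -0.4, 1.3]
gripper_width: 0.026
```

```bash
python3 - <<'E'
from h import *
s=manip.state();t=s["tcp_pos"];print(t,s["gripper_width"],R.from_rotvec(s["orientation"]).as_matrix().round(3))
b=manip.camera("side")[150:230,300:380,::-1]
cv2.imwrite("pics/k.png",cv2.resize(b,None,fx=6,fy=6,interpolation=2))
E
```

```text
[ 0.50173534 -0.09504156  0.12692082] 0.026018141997192996 [[-0.001  0.993  0.119]
 [ 0.     0.119 -0.993]
 [-1.    -0.    -0.   ]]
```

View pics/k.png

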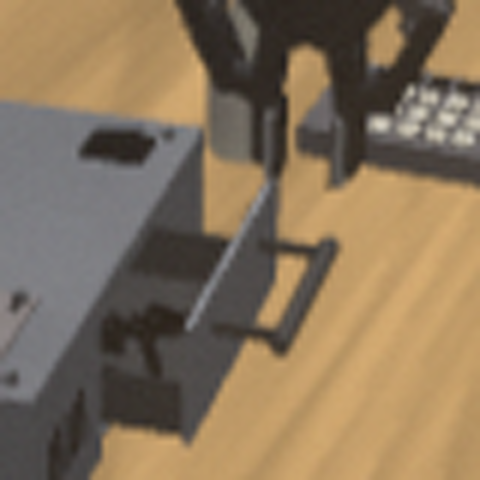

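The fingers at (270,165) and (340,175) straddle the bar, whose middle is at (308,295). Lowering and gripping.

Call:
send_rows --pt "0.025 0 0 0 0 0 177" --pt "0.015 0 0 0 0 0 177" --pt "0.01 0 0 0 0 0 177" --pt "0 0 0 0 0 0 177" --pt "0 0 0 0 0 0 177"

```text
t: 21.95
tcp_pos: [0.5025, -0.0962, 0.0782]
orientation: [1.123, 1.26, -1.121]
ft_force: [0.9, -0.5, 0.3]
gripper_width: 0.0261
```

Call:
send_rows --pt "0.012 0 0 0 0 0 177" --pt "0.012 0 0 0 0 0 177" --pt "0.01 0 0 0 0 0 177" --pt "0 0 0 0 0 0 177" --pt "0 0 0 0 0 0 255" --pt "0 0 0 0 0 0 255" --pt "0 0 0 0 0 0 255" --pt "0 0 0 0 0 0 255"

```text
t: 22.75
tcp_pos: [0.5009, -0.0959, 0.0423]
orientation: [1.122, 1.264, -1.123]
ft_force: [0.4, 0.1, -4.2]
gripper_width: 0.0101
```

Call:
send_rows --pt "0 -0.003 0 0 0 0 255" --pt "0 -0.006 0 0 0 0 255" --pt "0 -0.006 0 0 0 0 255" --pt "0 -0.006 0 0 0 0 255" --pt "0 -0.006 0 0 0 0 255" --pt "0 -0.006 0 0 0 0 255" --pt "0 -0.006 0 0 0 0 255" --pt "0 -0.006 0 0 0 0 255" --pt "0 0 0 0 0 0 255" --pt "0 0 0 0 0 0 255"

```text
t: 23.75
tcp_pos: [0.4549, -0.1013, 0.0423]
orientation: [1.121, 1.265, -1.125]
ft_force: [-3.8, -0.6, -8.8]
gripper_width: 0.0098
```

Call:
send_rows --pt "0 -0.002 0 0 0 0 255" --pt "0 -0.002 0 0 0 0 255" --pt "0 -0.002 0 0 0 0 255" --pt "0 0 0 0 0 0 255"

```text
t: 24.15
tcp_pos: [0.4513, -0.1017, 0.0424]
orientation: [1.123, 1.262, -1.121]
ft_force: [3.7, 0.6, -16.3]
gripper_width: 0.01
```

Call:
send_rows --pt "0 -0.002 0 0 0 0 255" --pt "0 -0.001 0 0 0 0 255" --pt "0 0 0 0 0 0 255"

```text
t: 24.45
tcp_pos: [0.4513, -0.1017, 0.0424]
orientation: [1.127, 1.258, -1.116]
ft_force: [11.7, 1.3, -22.6]
gripper_width: 0.0099
```

The drawer is at its stop: no more travel, and the force is rising. I relax, open and lift off.

Call:
send_rows --pt "0 0.003 0 0 0 0 255" --pt "0 0 0 0 0 0 255" --pt "0 0 0 0 0 0 177" --pt "0 0 0 0 0 0 177" --pt "0 0 0 0 0 0 177" --pt "0 0 0 0 0 0 177"

```text
t: 25.05
tcp_pos: [0.452, -0.1027, 0.0448]
orientation: [1.123, 1.259, -1.121]
ft_force: [-0.2, 0.2, 0.5]
gripper_width: 0.0261
```

Call:
send_rows --pt "-0.015 0 0 0 0 0 177" --pt "-0.03 0 0 0 0 0 177" --pt "-0.04 0 0 0 0 0 177" --pt "-0.04 0 0 0 0 0 177" --pt "0 -0.03 0.03 0 0 0 177" --pt "0 -0.03 0.03 0 0 0 177" --pt "0 -0.03 0.03 0 0 0 177" --pt "0 0 0 0 0 0 177" --pt "0 0 0 0 0 0 177"

```text
t: 25.95
tcp_pos: [0.3717, -0.2028, 0.1686]
orientation: [1.125, 1.26, -1.124]
ft_force: [-0.1, 0.7, 0.3]
gripper_width: 0.0262
```

```bash
python3 - <<'E'
from h import *
s=manip.state();print(s["tcp_pos"],s["ft_force"])
a=manip.camera("top");g=cv2.cvtColor(a,7).astype(float)
for c in range(337,358,4):
    r=g[222:240,c];w=np.clip(r.max()-30-r,0,None);print(c,222+np.argmin(r),r.min(),atz("top",c,222+(w*np.arange(18)).sum()/max(w.sum(),1e-9),.06)[:2])
a=cv2.resize(a[125:265,205:375,::-1],None,fx=2.9,fy=2.9,interpolation=2)
b=cv2.resize(manip.camera("side")[150:330,220:370,::-1],None,fx=2,fy=2,interpolation=2)
c=np.zeros((410,800,3),np.uint8);c[:a.shape[0],:a.shape[1]]=a;c[:360,495:795]=b;cv2.imwrite("pics/l.png",c)
E
```

```text
[ 0.37172816 -0.20276922  0.16857406] [-0.07362083  0.72619459  0.32721555]
337 231 55.0 [ 0.4482636  -0.06366499]
341 231 56.0 [ 0.44815383 -0.07825148]
345 230 56.0 [ 0.45027513 -0.09282439]
349 230 55.0 [ 0.45162485 -0.10740329]
353 230 58.0 [ 0.45336615 -0.12198138]
357 229 53.0 [ 0.45566333 -0.1365586 ]
```

View pics/l.png

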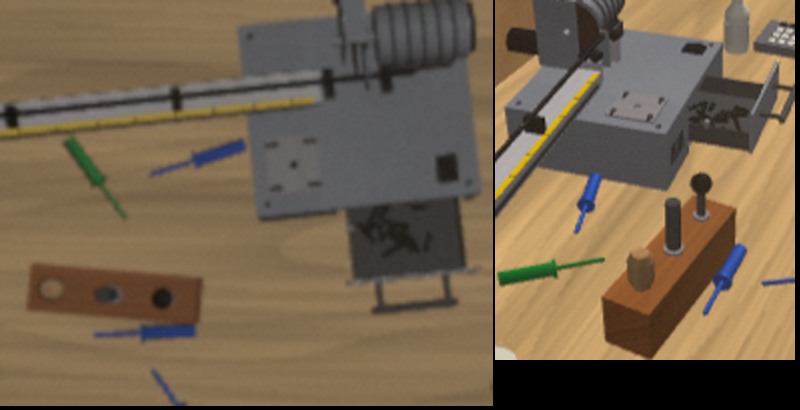

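The drawer handle has moved 89 mm in all, the drawer is at its stop, and the pin stands on its collar in the middle hole.

```bash
python3 -c "
from cell import manip
print(manip.job_done())"
```

```text
the job is handed in; nothing more can be done
None
```

The job is done and handed in after about 26 s of robot time, but `job_done()` gives no verdict, so I don't know how it was scored.

- **Release:** I took the dark-steel pin from the middle hole of the tool block and put it down the release hole. It met the catch about 30 mm down, and I pressed it about 6 mm further. The highest force reading was 7 N, and the drawer sprang out about 36 to 38 mm.
- **Pin:** It is back in the middle hole. I let go at the same height I had picked it up from (0.097 m both times), and in the last pictures it stands upright on its collar.
- **Drawer:** I pulled it until it would go no further and the force rose to about 12 N. In the last top picture the handle is about 89 mm out from where it started, of 90 mm. While I held it at the stop the force sensor also showed about −23 N vertically, which went away when I let go.
- **Other things:** In the last pictures the tool block, nock driver, scriber and glue bottle show no movement. I did not check the brush, calculator, jar and points tray again closely.
- **Look-alikes:** The loose blue and green ones stood upright at the start and later lay on the bench. I never reached for them and felt no contact, but I did not see why they fell.

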